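# Feel the end float of a gear shaft with a swung-down T-handle lever

### The job

Pick the T-handle lever off its wooden block by the ends of its cross bar, lift it level, then ease your grip so that it swings down about your fingers until it hangs straight, and tighten again. With its yellow head down through the slot of the grey gear case, between the two brass gears, slide the shaft towards the red end until it stops, then back towards the blue end until it stops, and leave it there. Stand the lever, head down, in the red caddy, let go, and leave the oil bottle, the spanner and the pulley where they are.

Things in the scene. Friction and masses are not known exactly. Their poses are not given: they have to be found in the camera images.
- tool: T-handle lever, 0.19 to 0.27 kg, lying flat on the block. Origin: centre of its cross bar, a round bar 14 mm in diameter, 44 mm long along the lever's own y, with flat end faces to pinch, 66 mm above the bench at the start. Own x points from head to cross bar (up when it hangs): shank (12 x 12 mm) and yellow head (last 45 mm, 20 mm wide in y, 12 mm thick in z) reach 165 mm to -x
- tip (a point): end of the lever's yellow head. The head is the heavy part: centre of mass about 104 mm from the cross bar. Pinched on the bar's end faces the lever stays level at about 35 N and more. As the pinch is eased in steps it turns about the pinch line, bit by bit, and hangs within some degrees of plumb at 4 to 8 N; eased at once to 3 N or less it may slip out and fall
- block: fixed wooden block with a green band, 120 (x) x 70 (y) x 60 mm high, origin at the centre of its underside; the lever lies along its x, the cross bar 27 mm beyond the block's -x end (the end nearer the robot)
- gearcase: fixed grey gear case, 200 (x) x 116 (y) x 115 mm high with a bearing cap on each end, red at its +x end, blue at its -x end; origin at the centre of its underside. A slot 40 mm wide (y) and 160 mm long (x) in its top opens on the shaft, which lies along the case's x, its axis 60 mm above the bench
- slot (a point): centre of the slot in the case's top face, 115 mm above the bench
- shaft: sliding gear shaft, 18 mm in diameter, with two brass gears 16 mm thick; the gap between them is 36 mm. Origin on its axis midway between the gears. It slides along the case's x against a light friction of 0.8 N, stays where left, and stops 9 mm either side of the case's centre; it starts somewhere between
- groove (a point): top of the bare shaft midway between the gears, 69 mm above the bench; the gears stand up to 85 mm above the bench (solid up to there) either side of it
- caddy: fixed red open box, 86 x 86 x 125 mm high outside, walls and floor 5 mm; origin at the centre of its underside
- oilcan: black oil bottle, 56 mm in diameter, 130 mm high, standing; origin at the centre of its foot; bystander
- spanner: spanner lying on the bench, 180 mm long; bystander
- pulley: aluminium pulley lying flat, 70 mm in diameter, 30 mm high; origin under its centre; bystander
Not all that is in view belongs to the job. What is shaped like the tool but pink or turquoise is not meant.

How it is judged:
On the way, in this order (a step that is already met when the one before it is completed fails the run):
1. the lever is held level (its length within about 35 degrees of level) clear above the block by its cross bar (contact force between the fingers and tool above 1 N and contact force between tool and block below 0.05 N and height (world z) of tool above 0.09 m and height (world z) of tip above 0.065 m and angle between tool's own x axis and vertical between 0.96 and 2.18 rad), for 0.1 s.
2. the lever hangs head down from the tightened fingers, in the air, within about 17 degrees of plumb and nearly still (contact force between the fingers and tool above 20 N and angle between tool's own x axis and vertical below 0.3 rad and height (world z) of tip above 0.015 m and angular speed of tool below 0.5 rad/s), for 0.2 s.
3. the lever has pushed the shaft to its stop at the red end (within 1.5 mm) (x of shaft in the frame of gearcase above 0.0075 m and contact force between tool and shaft above 0.5 N), for 0.05 s.
4. the lever has drawn the shaft to its stop at the blue end (within 1.5 mm) (x of shaft in the frame of gearcase below -0.0075 m and contact force between tool and shaft above 0.5 N), for 0.05 s.
At the end, for the whole second after the job is handed in: The shaft rests within 2 mm of its stop at the blue end, and the lever stands head down in the red caddy, its tip on the caddy's floor (below 20 mm over the bench) and leaning less than 45 degrees, released and at rest (x of shaft in the frame of gearcase below -0.007 m and x of tip in the frame of caddy between -0.043 and 0.043 m and y of tip in the frame of caddy between -0.043 and 0.043 m and height (world z) of tip below 0.02 m and angle between tool's own x axis and vertical below 0.78 rad and linear speed of tool below 0.02 m/s and contact force between the fingers and tool below 0.05 N); the robot touches nothing.
It fails at once if the oil bottle is moved more than 30 mm or tipped (distance of oilcan from where it was at the start of the episode above 0.03 m or angle between oilcan's own z axis and vertical above 0.5 rad).
It fails at once if the spanner is moved more than 30 mm (distance of spanner from where it was at the start of the episode above 0.03 m).
It fails at once if the pulley is moved more than 30 mm (distance of pulley from where it was at the start of the episode above 0.03 m).
It fails at once if the lever is dropped: its cross bar falls below 45 mm over the bench (height (world z) of tool below 0.045 m).
It also fails if it takes over 72 s, if anything falls off the work surface, if the arm or the gripper's body presses on something with over 40 N, if the wrist force passes 120 N, or if a joint passes its speed limit or range.

### The arm

A 6-joint arm with a two-finger parallel gripper is mounted at the origin on the work surface. World frame = base frame: x ahead of the robot, y to its left, z up, the work surface at z = 0. Lengths are in m, angles in rad, forces in N, time in s.
With the tool pointing down it reaches from about 0.375 to 0.75 m from the base axis. Payload 9 kg.
Tool frame: the origin (TCP) lies on the centre line of the jaws, within the pads' length; the fingertips stand 25 mm ahead of it and the grasp point (between the pads) lies 6 mm ahead of it; z points along the fingers, y is the direction in which the jaws open and shut (so a half turn about z gives the same grasp; the last joint's range is limited). The gripper opens to 85 mm and grips with 20 to 120 N. Pads are 22 mm wide; open, the fingers measure 114 mm over their backs; the gripper's body (76 mm by 85 mm) begins 54 mm behind the grasp point. The pads swing forward as they close: fully open they stand 13 mm farther back than shut.
Start: joints at [1.116, 0.104, 0.097, 1.564, 0, 1.353], TCP at [0.141, 0.583, 0.219] pointing down, gripper open.
Joint ranges: [-2.99, 2.99], [-0.84, 1.86], [-1.1, 1.16], [-1.84, 2.11], [-1.51, 1.56], [-3.14, 3.14]. Speed limits (rad/s): [2.22, 2.22, 2.57, 3.14, 3.14, 3.14].

### API

Orientations are given as a unit quaternion [x, y, z, w].
In Python, from plant import state, imaging, order gives the robot as it stands. The module is installed in compiled form; this text tells all that it offers.
- The arm moves only by the tool jog_arm, never from a script. Its argument "deltas" is a list that holds one entry, the list of rows, each a list of 7 numbers: the finger opening in mm, from 0 to 85.4, then the shift along the tool's x, y, z in mm, then the turn, a rotation vector about the tool's x, y, z in degrees. In form: [[[grip, tx, ty, tz, rx, ry, rz], ...]]. A call has 1 to 20 rows; each row shifts and turns the commanded pose from where the row before left it, along the tool's axes as they then stand; what a row does not reach is not made up. A row lasts 1/12 s, in which the tool goes at most 41.7 mm and 7.16 degrees, less where a joint would pass 70% of its speed; a pose out of reach is approached as far as the arm can. A call with a gripper value outside its range is refused whole. The fingers move at their own pace and stop on an object; "grip_force" is the grip in N (left out, the last holds). Time passes only in rows, so rows that do not move let the fingers close. It gives the time, the measured TCP pose, the force and the opening at its end, in the units of the state.
- state(): the state, without advancing time (a new reading comes with each control period).
- imaging.grab_frame(name): name is "scene" or "top" or "wrist"; returns a dict with "img" (384x512x3 uint8, red, green, blue), "z_map" (384x512 float32, m along the optical axis (not along the pixel's ray), 0 where there is no reading), "camera_matrix" (3x3 intrinsics, pixels), "position" and "orientation" of the camera in the world; the wrist camera has in their place "tool_from_camera" (4x4, takes a point from camera to tool coordinates, whose origin is the TCP and whose axes are the flange's). Camera axes: x right, y down, z forward; pixel columns grow to the right and rows downward; lengths in m; the calibration is good to about 2 mm. A picture is of the moment at which its call begins: read the wrist's pose just before it.
- order.close_job(): hands the job in, once; it reports no verdict.
The state is a dict: "clock": time; "joint_positions": joint angles; "joint_vel": joint speeds; "joint_efforts": joint torques, N m; "ee_pos": TCP position; "tool_rot": TCP orientation; "wrist_force": force on the tool from outside, world axes, zero at the start; "moment": the same for the moment, N m; "width": opening from 0.0 (shut) to 1.0 (fully open).
Only numpy, scipy, OpenCV 4.12 (cv2) and the standard library are available. Lean on these libraries where they do the work, as an engineer would, in place of code of your own. Each camera call takes 0.05 s, during which the arm holds its last target. There are 200 camera calls.

## Working session

There is one attempt and no reset: what is moved stays moved. The work goes in short steps, Python scripts to look and compute and a tool call to move; the robot and the scene stay as the last step left them, time stands still between calls to the robot, and variables do not carry over. Pictures are saved under pics/ and viewed, about 8 in all and at most 12, crops included, and the job is handed in when it is done.

Besides the shell and the picture viewer there is one more tool, called after "Request:" as name(argument=value, ...) on one line, values as JSON. jog_arm: Moves the arm, as the interface text tells. Its arguments: {"type":"object","properties":{"deltas":{"type":"array"},"grip_force":{"type":"number"}},"required":["deltas"]}

```bash
mkdir -p pics
cat > h.py <<'E'
import numpy as np, cv2
from scipy.spatial.transform import Rotation as R
from plant import state, imaging, order
def grab(name):
    s=state(); f=imaging.grab_frame(name)
    if name=="wrist":
        T=np.eye(4);T[:3,:3]=R.from_quat(s["tool_rot"]).as_matrix();T[:3,3]=s["ee_pos"]
        W=T@np.array(f["tool_from_camera"])
    else:
        W=np.eye(4);W[:3,:3]=R.from_quat(f["orientation"]).as_matrix();W[:3,3]=f["position"]
    f["W"]=W; f["K"]=np.array(f["camera_matrix"]); return f
def save(f,n): cv2.imwrite(f"pics/{n}.png",f["img"][:,:,::-1])
def cloud(f):
    z=f["z_map"];h,w=z.shape;u,v=np.meshgrid(np.arange(w),np.arange(h));K=f["K"]
    p=np.stack([(u-K[0,2])/K[0,0]*z,(v-K[1,2])/K[1,1]*z,z],-1)
    P=p@f["W"][:3,:3].T+f["W"][:3,3]; P[z==0]=np.nan; return P
def ray(f,u,v,h):
    K=f["K"];d=f["W"][:3,:3]@np.array([(u-K[0,2])/K[0,0],(v-K[1,2])/K[1,1],1]);o=f["W"][:3,3]
    return o+d*(h-o[2])/d[2]
E
python3 - <<'E'
from h import *
s=state();print(s)
fs=[]
for n in("top","scene"):
    f=grab(n);print(n,f["W"].round(3).tolist(),f["K"].tolist());save(f,n+"0");np.savez(n+"0.npz",img=f["img"],z_map=f["z_map"],W=f["W"],K=f["K"])
E
```

```text
{'clock': 0.0, 'joint_positions': array([ 1.11631303e+00,  1.04706339e-01,  9.64747752e-02,  1.56392450e+00,
       -1.79617555e-06,  1.35308387e+00]), 'joint_vel': array([ 6.34774233e-04,  2.93192827e-04,  5.91565312e-04, -1.44000351e-03,
        3.98129120e-05,  1.57174560e-03]), 'joint_efforts': array([ 1.08023938e-03, -5.56931233e+01,  5.03651726e+01,  1.70394365e-02,
       -1.45510180e-04,  1.11067132e-05]), 'ee_pos': array([0.1405766 , 0.58293147, 0.21842126]), 'tool_rot': array([ 1.18109055e-01,  9.93000397e-01, -6.42126537e-04, -2.23377202e-04]), 'wrist_force': array([ 0.07499664, -0.70018599,  0.05921176]), 'moment': array([-0.04293392, -0.01192601, -0.02006236]), 'width': 0.9986120178643982}
top [[0.008, -0.994, 0.112, 0.393], [-1.0, -0.008, -0.003, 0.109], [0.004, -0.112, -0.994, 1.357], [0.0, 0.0, 0.0, 1.0]] [[499.1504473642226, 0.0, 262.2910632717952], [0.0, 499.1504473642226, 198.0324537814691], [0.0, 0.0, 1.0]]
scene [[-0.627, 0.651, -0.428, 0.968], [0.779, 0.519, -0.351, 0.461], [-0.006, -0.553, -0.833, 0.928], [0.0, 0.0, 0.0, 1.0]] [[385.03047824439403, 0.0, 252.60887573344095], [0.0, 385.03047824439403, 191.00311293305], [0.0, 0.0, 1.0]]
```

View pics/top0.png

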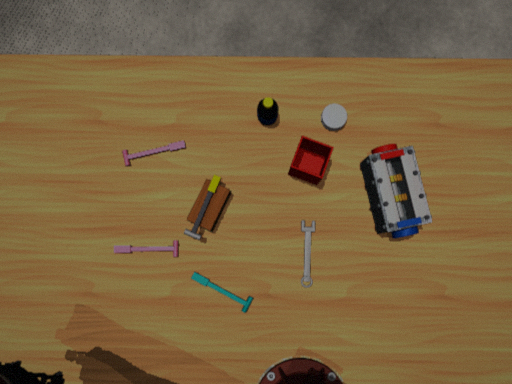

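View pics/scene0.png

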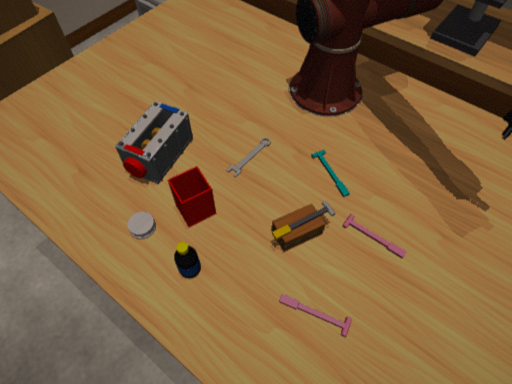

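The top view shows the lever on its block, with the cross bar at (193,234) and the yellow head at (215,183). The caddy is at (312,160) and the gear case at (398,190), its red cap at (385,152) and blue at (405,232). Bottle (267,110), pulley (334,116) and spanner (308,250) are bystanders. Pink and turquoise levers are decoys.

Run:
```python
from h import *
d=np.load("top0.npz");f={k:d[k] for k in d.files};P=cloud(f)
hsv=cv2.cvtColor(f["img"],cv2.COLOR_RGB2HSV);H,S,V=[hsv[...,i].astype(int) for i in range(3)]
def roi(u0,u1,v0,v1):
    m=np.zeros(H.shape,bool);m[v0:v1,u0:u1]=1;return m
def rect(m,n):
    p=P[m][:,:2]; p=p[~np.isnan(p[:,0])];r=cv2.minAreaRect((p*1000).astype(np.float32));print(n,m.sum(),r,"medz",np.nanmedian(P[m][:,2]).round(4));return r
z=P[...,2]
# lever: points above 0.061
m=roi(180,240,165,245)&(z>0.062);r=rect(m,"lever")
y=m&(H>20)&(H<35)&(S>150);rect(y,"yellow head")
m2=roi(180,240,165,245)&(z>0.05)&(z<0.0625)&(H<18);rect(m2,"block top")
g=roi(180,215,222,245)&(z>0.05)&(S<90);rect(g,"bar+"); print(np.nanmean(P[g],0))
m=roi(280,340,130,190)&(z>0.115);rect(m,"caddy rim")
m=roi(355,435,140,245)&(z>0.108);r=rect(m,"case top")
m=roi(355,435,140,245)&(H>18)&(H<32)&(S>110)&(z<0.1)&(z>.05)
n,l,st,c=cv2.connectedComponentsWithStats(m.astype(np.uint8))
for i in range(1,n):
    if st[i,4]>8:print("gear",st[i],np.nanmean(P[l==i],0).round(4))
red=roi(355,435,140,165)&((H<8)|(H>172))&(S>150)&(z>.03);print("redcap",np.nanmean(P[red],0))
bl=roi(355,435,215,245)&(H>100)&(H<125)&(S>150)&(z>.03);print("blue",np.nanmean(P[bl],0))
for n,u,v,h in(("oil",267,101,.13),("pulley",334,116,.03)):print(n,ray(f,u,v,h).round(3))
print("bar ray",ray(f,193,234,.066),"tip",ray(f,217,178,.066))
im=cv2.resize(f["img"][130:250,170:440],None,fx=2.9,fy=2.9,interpolation=cv2.INTER_CUBIC);cv2.imwrite("pics/crop.png",im[:,:,::-1])
```

```text
lever 791 ((511.7362060546875, 249.42898559570312), (68.22453308105469, 173.06048583984375), 64.32196044921875) medz 0.0692
yellow head 131 ((574.494140625, 231.928955078125), (22.56610679626465, 44.34688186645508), 69.28208923339844) medz 0.0725
block top 679 ((519.7846069335938, 245.83116149902344), (69.98147583007812, 119.92022705078125), 64.94763946533203) medz 0.0601
bar+ 135 ((450.3511047363281, 285.19464111328125), (44.37421798706055, 40.55807113647461), 6.775237560272217) medz 0.0731
[0.44906988 0.28127245 0.07287245]
caddy rim 305 ((635.7713012695312, -18.223011016845703), (86.06230163574219, 87.16869354248047), 70.02681732177734) medz 0.125
case top 2716 ((559.6774291992188, -239.81915283203125), (200.1971893310547, 123.80583190917969), 12.836074829101562) medz 0.1162
gear [389 175   8   7  42] [ 0.5895 -0.2306  0.0868]
gear [394 195   8   7  41] [ 0.5388 -0.2416  0.0865]
redcap [ 0.6560027  -0.21544991  0.10487652]
blue [ 0.46195395 -0.25804305  0.10165255]
oil [0.778 0.095 0.13 ]
pulley [ 0.769 -0.089  0.03 ]
bar ray [0.44315304 0.28287541 0.066     ] tip [0.58970125 0.2236086  0.066     ]
```

View pics/crop.png

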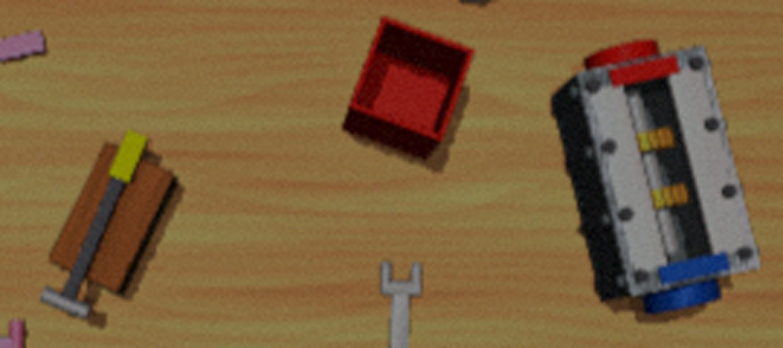

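```bash
cat >> h.py <<'E'
def delta(target,yaw_y=None):
    """rz (deg) first so that tool y stands at yaw_y deg (mod 180), then shift in tool mm (tool vertical assumed not)"""
    s=state();M=R.from_quat(s["tool_rot"]).as_matrix();rz=0
    if yaw_y is not None:
        a=np.degrees(np.arctan2(M[1,1],M[0,1]));rz=-((yaw_y-a+90)%180-90)
        M=M@R.from_euler("z",rz,degrees=True).as_matrix()
    d=M.T@(np.array(target)-s["ee_pos"])*1000
    print("rz",round(rz,2),"shift",d.round(1),"ee",s["ee_pos"].round(4),"w",round(s["width"],3),"t",round(s["clock"],2),"F",s["wrist_force"].round(1));return rz,d
E
python3 - <<'E'
from h import *
delta([.441,.283,.20],66.5)
E
```

```text
rz 9.93 shift [-395.1 -155.3   18.7] ee [0.1406 0.583  0.2185] w 1.002 t 0.1 F [0.4 0.  0.4]
```

Request:
jog_arm(deltas=[[[85,0,0,0,0,0,5],[85,0,0,0,0,0,5],[85,-23,-9,1,0,0,0],[85,-23,-9,1,0,0,0],[85,-23,-9,1,0,0,0],[85,-23,-9,1,0,0,0],[85,-23,-9,1,0,0,0],[85,-23,-9,1,0,0,0],[85,-23,-9,1,0,0,0],[85,-23,-9,1,0,0,0],[85,-23,-9,1,0,0,0],[85,-23,-9,1,0,0,0],[85,-23,-9,1,0,0,0],[85,-23,-9,1,0,0,0],[85,-23,-9,1,0,0,0],[85,-23,-9,1,0,0,0],[85,-23,-9,1,0,0,0],[85,-4,-11,2,0,0,0],[85,0,0,0,0,0,0]]], grip_force=60)

```text
clock: 1.68
ee_pos: [0.4027, 0.308, 0.2015]
tool_rot: [0.205, 0.979, -0.001, -0.001]
wrist_force: [-1.4, 0.9, 0.4]
width: 1.0
```

Run:
```python
from h import *
delta([.441,.283,.20],66.5)
f=grab("wrist");save(f,"w1");P=cloud(f)
np.savez("w1.npz",img=f["img"],z_map=f["z_map"],W=f["W"],K=f["K"])
print(f["tool_from_camera"])
```

```text
rz -0.21 shift [-45.1  -7.7   1.4] ee [0.4027 0.308  0.2015] w 1.0 t 1.68 F [-1.4  0.9  0.4]
[[ 1.74652201e-04 -9.44977024e-01 -3.27136659e-01  8.36220636e-02]
 [ 9.99999657e-01  4.29722978e-04 -7.07429734e-04 -2.53799754e-04]
 [ 8.09082984e-04 -3.27136424e-01  9.44976775e-01 -1.53990663e-01]
 [ 0.00000000e+00  0.00000000e+00  0.00000000e+00  1.00000000e+00]]
```

View pics/w1.png

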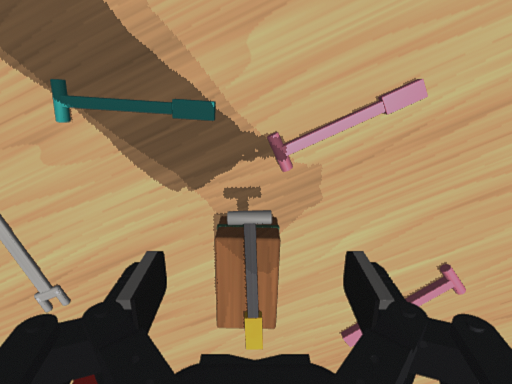

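The wrist view shows the lever with its bar at about (250,218) and its head at (254,347), nearly in line with the jaws.

Run:
```python
from h import *
d=np.load("w1.npz");f={k:d[k] for k in d.files};P=cloud(f);z=P[...,2]
m=np.zeros(z.shape,bool);m[200:240,215:290]=1
hsv=cv2.cvtColor(f["img"],cv2.COLOR_RGB2HSV)
b=m&(z>.055)&(hsv[...,1]<60);v,u=np.nonzero(b);print(u.min(),u.max(),v.min(),v.max(),b.sum(),np.nanpercentile(z[b],[5,50,95]))
for uu,vv in((228,217),(272,217),(250,217)):print(P[vv,uu].round(4))
p=P[b][:,:2]*1000;
print(cv2.minAreaRect(p.astype(np.float32)))
bb=b.copy();bb[224:]=0
p=P[bb][:,:2];c=p.mean(0);w,V=np.linalg.eigh(np.cov(p.T));print("bar c",c,"axis",np.degrees(np.arctan2(V[1,1],V[0,1])))
q=(p-c)@V[:,1];print("ext",q.min(),q.max(),"mid",c+V[:,1]*(q.min()+q.max())/2)
y=(hsv[...,0]>20)&(hsv[...,0]<35)&(hsv[...,1]>170)&(z>.06);y[:310]=0;print("head",np.nanmean(P[y],0))
g=(hsv[...,1]<70)&(z>.06);g[:235]=0;g[315:]=0;g[:,:235]=0;g[:,270:]=0
p=P[g][:,:2];c2=p.mean(0);w,V=np.linalg.eigh(np.cov(p.T));print("shank",c2,np.degrees(np.arctan2(V[1,1],V[0,1])))
delta([.4445,.2825,.20])
```

```text
227 271 211 239 781 [0.06665637 0.07124573 0.07286065]
[0.433  0.2653 0.0705]
[0.4794 0.2966 0.004 ]
[0.4417 0.2853 0.0707]
((450.23382568359375, 280.55670166015625), (43.74717330932617, 29.39750099182129), 66.77021789550781)
bar c [0.44142533 0.28442027] axis 66.69113626427796
ext -0.021954460485006395 0.021808220212069365 mid [0.4413964  0.28435312]
head [0.57314009 0.23087388 0.07124676]
shank [0.50219678 0.25964568] 157.95886189738482
rz 0 shift [-49.4  -7.5   1.7] ee [0.4023 0.3092 0.2018] w 0.994 t 1.73 F [ 0.6 -0.1  0.5]
```

Request:
jog_arm(deltas=[[[85,-12,-2,0,0,0,-0.7],[85,-12,-2,0,0,0,0],[85,-12,-2,0,0,0,0],[85,-12,-2,0,0,0,0],[85,0,0,20,0,0,0],[85,0,0,20,0,0,0],[85,0,0,20,0,0,0],[85,0,0,20,0,0,0],[85,0,0,0,0,0,0],[85,0,0,0,0,0,0]]])

```text
clock: 2.57
ee_pos: [0.4429, 0.2834, 0.1216]
tool_rot: [0.198, 0.98, -0.0, -0.001]
wrist_force: [0.7, -0.2, 0.1]
width: 0.998
```

Run:
```python
from h import *
delta([.4437,.2833,.072],67)
```

```text
rz 0.11 shift [-0.8  0.3 49.6] ee [0.4429 0.2834 0.1216] w 0.998 t 2.57 F [ 0.7 -0.2  0.1]
```

Request:
jog_arm(deltas=[[[85,-0.8,0.3,12,0,0,0],[85,0,0,12,0,0,0],[85,0,0,13,0,0,0],[85,0,0,12,0,0,0],[70,0,0,0,0,0,0],[55,0,0,0,0,0,0],[48,0,0,0,0,0,0],[40,0,0,0,0,0,0],[40,0,0,0,0,0,0],[40,0,0,0,0,0,0],[40,0,0,0,0,0,0],[40,0,0,0,0,0,0],[40,0,0,0,0,0,0],[40,0,0,0,0,0,0]]], grip_force=80)

```text
clock: 3.73
ee_pos: [0.4442, 0.2838, 0.0733]
tool_rot: [0.198, 0.98, 0.0, 0.0]
wrist_force: [0.0, -0.9, -0.6]
width: 0.467
```

Run:
```python
from h import *
s=delta([.4437,.2833,.072],67)
f=grab("scene");im=cv2.resize(f["img"][120:270,240:400],None,fx=3.5,fy=3.5,interpolation=cv2.INTER_CUBIC);cv2.imwrite("pics/g1.png",im[:,:,::-1])
```

```text
rz 0.13 shift [ 0.3 -0.6  1.3] ee [0.4442 0.2838 0.0733] w 0.467 t 3.73 F [ 0.  -0.9 -0.6]
```

View pics/g1.png

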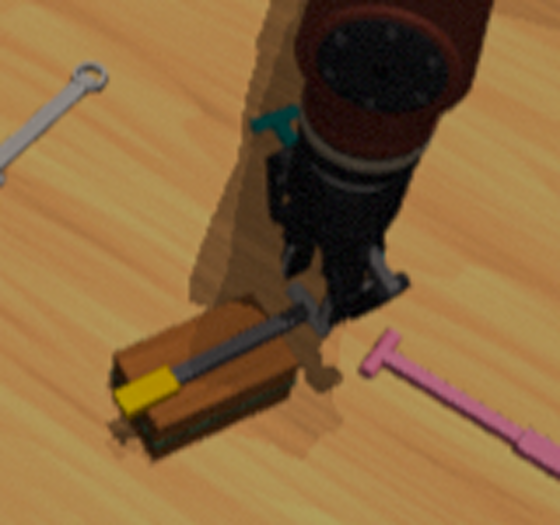

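Run:
```python
from h import *
f=grab("wrist");save(f,"w2");P=cloud(f);np.savez("w2.npz",img=f["img"],z_map=f["z_map"],W=f["W"],K=f["K"])
```

```text
(no output)
```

View pics/w2.png

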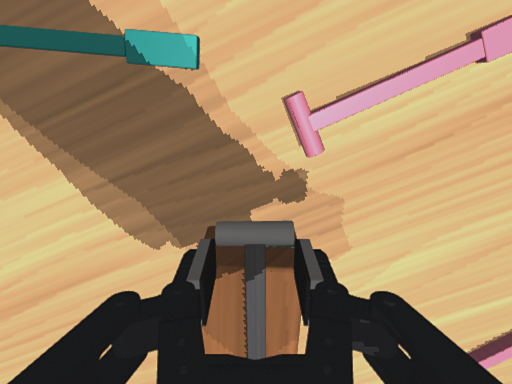

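Run:
```python
from h import *
d=np.load("w2.npz");f={k:d[k] for k in d.files};P=cloud(f)
s=state();M=R.from_quat(s["tool_rot"]).as_matrix();T=(P-s["ee_pos"])@M*1000
print("bar centre col"); 
for v in range(216,252,4):print(v,T[v,235].round(1),P[v,235].round(4))
print("bar row 233",[(u,T[233,u].round(0).tolist()) for u in range(208,304,6)])
print("pads");
for u,v in((205,244),(208,250),(205,270),(208,290),(203,310),(303,244),(305,250),(308,270),(310,290)):print(u,v,T[v,u].round(1))
```

```text
bar centre col
216 [-18.4 -15.9  73.7] [ 0.4549  0.262  -0.0005]
220 [-22.2 -16.   74.3] [ 0.4584  0.2604 -0.0011]
224 [  6.5 -11.4   7.2] [0.4337 0.2758 0.066 ]
228 [  6.  -11.2   3.1] [0.4343 0.2758 0.0701]
232 [  3.8 -11.2   2.5] [0.4363 0.2749 0.0707]
236 [  1.3 -11.3   2.6] [0.4386 0.2739 0.0706]
240 [ -0.4 -11.2   1.2] [0.4402 0.2733 0.072 ]
244 [ -3.5 -11.3   2.4] [0.443  0.2719 0.0709]
248 [-26.  -13.9  37.2] [0.4628 0.2609 0.036 ]
bar row 233 [(208, [-25.0, -35.0, 58.0]), (214, [-26.0, -31.0, 59.0]), (220, [3.0, -20.0, 3.0]), (226, [4.0, -16.0, 1.0]), (232, [3.0, -13.0, 2.0]), (238, [4.0, -9.0, 1.0]), (244, [4.0, -6.0, 1.0]), (250, [4.0, -3.0, 2.0]), (256, [4.0, 0.0, 1.0]), (262, [4.0, 4.0, 1.0]), (268, [4.0, 7.0, 2.0]), (274, [3.0, 10.0, 2.0]), (280, [3.0, 14.0, 2.0]), (286, [4.0, 17.0, 2.0]), (292, [4.0, 20.0, 1.0]), (298, [-33.0, 34.0, 73.0])]
pads
205 244 [ 10.2 -23.7 -22.3]
208 250 [ 10.3 -21.5 -28. ]
205 270 [ 10.3 -20.5 -44. ]
208 290 [ -1.2 -20.2 -41.5]
203 310 [ -4.  -21.1 -50.5]
303 244 [ 10.2  22.5 -22.3]
305 250 [ 10.3  22.6 -27.9]
308 270 [ 10.3  21.4 -43.8]
310 290 [  5.9  21.3 -50.9]
```

Run:
```python
from h import *
f=grab("scene");P=cloud(f)
s=state();M=R.from_quat(s["tool_rot"]).as_matrix();T=(P-s["ee_pos"])@M*1000
dark=(f["img"].max(-1)<110)&(abs(T[...,0])<25)&(abs(T[...,1])<70)&(T[...,2]<60)&(P[...,2]>.05)
v,u=np.nonzero(dark)
for side in(-1,1):
    k=(T[v,u,1]*side>18)
    t=T[v[k],u[k]];o=np.argsort(-t[:,2])[:12];print(side,t[o].round(0).tolist())
d=np.load("w1.npz");f={k:d[k] for k in d.files};P1=cloud(f)
Q=(f["W"]@np.r_[0,0,0,1]);Mw=f["W"]
# tool pts in w1 via stored tool_from_camera
Tc=np.array(imaging.grab_frame("wrist")["tool_from_camera"]);C=(P1-Mw[:3,3])@Mw[:3,:3];T1=C@Tc[:3,:3].T*1000+Tc[:3,3]*1000
for uv in((155,256),(160,256),(150,265),(352,256),(350,258)):print(uv,T1[uv[1],uv[0]].round(1))
```

```text
-1 [[-4.0, -20.0, 4.0], [2.0, -20.0, 4.0], [4.0, -19.0, 2.0], [8.0, -20.0, -12.0], [-1.0, -20.0, -13.0], [-5.0, -19.0, -14.0], [0.0, -18.0, -15.0], [-12.0, -19.0, -18.0], [-9.0, -18.0, -18.0], [-6.0, -19.0, -18.0], [-12.0, -23.0, -18.0], [7.0, -19.0, -19.0]]
1 [[0.0, 23.0, 15.0], [-4.0, 22.0, 12.0], [1.0, 23.0, 10.0], [-7.0, 21.0, 6.0], [-6.0, 19.0, 5.0], [-5.0, 23.0, 5.0], [-3.0, 24.0, 5.0], [3.0, 24.0, 4.0], [-3.0, 23.0, 2.0], [-0.0, 24.0, 2.0], [-5.0, 22.0, 2.0], [-4.0, 20.0, 1.0]]
(155, 256) [ 10.3 -44.  -33.2]
(160, 256) [  8.6 -42.8 -30.3]
(150, 265) [ 10.2 -44.1 -40.1]
(352, 256) [ 10.3  42.4 -33.1]
(350, 258) [  8.6  42.  -31.9]
```

Both cameras agree that the fingertips end about 18 mm behind the reported TCP. The text puts them 25 mm ahead, so the fingers closed above the bar and I need to go about 43 mm lower. I'll reopen first, then descend while watching the force.

Request:
jog_arm(deltas=[[[66,0,0,0,0,0,0],[66,0,0,0,0,0,0],[66,0,0,0,0,0,0],[66,0.3,-0.6,5,0,0,0],[66,0,0,5,0,0,0],[66,0,0,5,0,0,0],[66,0,0,5,0,0,0],[66,0,0,0,0,0,0]]])

```text
clock: 4.6
ee_pos: [0.4428, 0.283, 0.0516]
tool_rot: [0.198, 0.98, -0.0, -0.001]
wrist_force: [-0.5, 0.3, -0.5]
width: 0.773
```

Request:
jog_arm(deltas=[[[66,0,0,5,0,0,0],[66,0,0,5,0,0,0],[66,0,0,5,0,0,0],[66,0,0,5,0,0,0],[66,0,0,3,0,0,0],[66,0,0,0,0,0,0],[40,0,0,0,0,0,0],[38,0,0,0,0,0,0],[38,0,0,0,0,0,0],[38,0,0,0,0,0,0],[38,0,0,0,0,0,0],[38,0,0,0,0,0,0],[38,0,0,0,0,0,0]]])

```text
clock: 5.68
ee_pos: [0.4439, 0.2834, 0.0307]
tool_rot: [0.198, 0.98, 0.0, 0.0]
wrist_force: [-2.2, -0.6, 5.8]
width: 0.494
```

Request:
jog_arm(deltas=[[[20,0,0,0,0,0,0],[20,0,0,0,0,0,0],[20,0,0,-3,0,0,0],[20,0,0,-6,0,0,0],[20,0,0,-10,0,0,0],[20,0,0,-12,0,0,0],[20,0,0,-12,0,0,0],[20,0,0,-12,0,0,0],[20,0,0,-12,0,0,0],[20,0,0,-10,0,0,0],[20,0,0,-5,0,0,0],[20,0,0,0,0,0,0],[20,0,0,0,0,0,0]]])

```text
clock: 6.77
ee_pos: [0.4437, 0.2833, 0.1122]
tool_rot: [0.198, 0.98, 0.0, 0.0]
wrist_force: [-0.0, -0.3, -3.1]
width: 0.497
```

```bash
cat >> h.py <<'E'
def lever():
    """lever seen by the wrist camera: head mean and shank points in the tool frame (mm) and tilt"""
    s=state();f=grab("wrist");P=cloud(f);M=R.from_quat(s["tool_rot"]).as_matrix();T=(P-s["ee_pos"])@M*1000
    h=cv2.cvtColor(f["img"],cv2.COLOR_RGB2HSV)
    y=(h[...,0]>20)&(h[...,0]<35)&(h[...,1]>170)&(abs(T[...,1])<60)&(T[...,2]<160)&(P[...,2]>.05)
    v,u=np.nonzero(y)
    if y.sum()>30: print("head n",y.sum(),"uv",u.mean().round(),v.mean().round(),"tool",np.nanmedian(T[y],0).round(1),"world",np.nanmedian(P[y],0).round(4))
    else: print("head px",y.sum())
    return f,P,T
E
python3 - <<'E'
from h import *
s=state();print(s["ee_pos"],s["wrist_force"],s["moment"],s["width"],s["clock"])
lever()
f=grab("scene");save(f,"s2")
E
```

```text
[0.44373862 0.28333683 0.11223534] [-0.00457225 -0.29876305 -3.13071792] [0.09264407 0.29103041 0.03140742] 0.4974330646343242 6.7667
head px 0
```

View pics/s2.png

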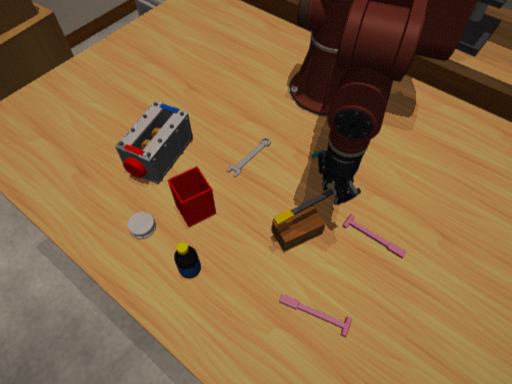

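The lever is held level above the block. I'll lift higher, then ease the grip.

Request:
jog_arm(deltas=[[[20,0,0,-6,0,0,0],[20,0,0,-12,0,0,0],[20,0,0,-14,0,0,0],[20,0,0,-14,0,0,0],[20,0,0,-14,0,0,0],[20,0,0,-14,0,0,0],[20,0,0,-14,0,0,0],[20,0,0,-12,0,0,0],[20,0,0,-10,0,0,0],[20,0,0,-5,0,0,0],[20,0,0,0,0,0,0],[20,0,0,0,0,0,0]]])

```text
clock: 7.87
ee_pos: [0.4437, 0.2833, 0.227]
tool_rot: [0.198, 0.98, 0.0, -0.0]
wrist_force: [-0.1, 0.0, -3.0]
width: 0.493
```

Request:
jog_arm(deltas=[[[20,0,0,0,0,0,0],[20,0,0,0,0,0,0],[20,0,0,0,0,0,0],[20,0,0,0,0,0,0]]], grip_force=30)

```text
clock: 8.2
ee_pos: [0.4434, 0.2832, 0.2267]
tool_rot: [0.198, 0.98, -0.0, -0.0]
wrist_force: [-0.3, 0.6, -2.1]
width: 0.495
```

Request:
jog_arm(deltas=[[[20,0,0,0,0,0,0],[20,0,0,0,0,0,0],[20,0,0,0,0,0,0],[20,0,0,0,0,0,0]]], grip_force=22)

```text
clock: 8.53
ee_pos: [0.4437, 0.2833, 0.2272]
tool_rot: [0.198, 0.98, 0.0, 0.0]
wrist_force: [0.7, -1.1, -1.9]
width: 0.496
```

Request:
jog_arm(deltas=[[[20,0,0,0,0,0,0],[20,0,0,0,0,0,0],[20,0,0,0,0,0,0],[20,0,0,0,0,0,0]]], grip_force=16)

```text
clock: 8.87
ee_pos: [0.4436, 0.2833, 0.2272]
tool_rot: [0.198, 0.98, 0.0, -0.0]
wrist_force: [-0.4, 0.5, -2.9]
width: 0.493
```

```bash
cat >> h.py <<'E'
def look():
    """hanging lever in the scene camera: head and whole-lever points below the jaws, relative to bar"""
    s=state();f=grab("scene");P=cloud(f);M=R.from_quat(s["tool_rot"]).as_matrix();T=(P-s["ee_pos"])@M*1000
    h=cv2.cvtColor(f["img"],cv2.COLOR_RGB2HSV)
    y=(h[...,0]>20)&(h[...,0]<35)&(h[...,1]>170)&(np.linalg.norm(T-[0,0,-37],axis=-1)<190)&(P[...,2]>.02)
    n,l,st,c=cv2.connectedComponentsWithStats(y.astype(np.uint8))
    if n<2: print("no head");return f,P,T,y
    i=1+np.argmax(st[1:,4]);y=l==i;m=np.nanmedian(T[y],0)
    print("t",round(s["clock"],2),"ee",s["ee_pos"].round(4),"w",round(s["width"],3),"head n",y.sum(),"tool",m.round(1),"world",np.nanmedian(P[y],0).round(4),"zmin",np.nanmin(P[y][:,2]).round(4),"ang below level",np.degrees(np.arctan2(m[2]+37,abs(m[0]))).round(1))
    return f,P,T,y
E
python3 - <<'E'
from h import *
look()
E
```

```text
t 8.87 ee [0.4436 0.2833 0.2272] w 0.493 head n 205 tool [-142.7    5.7  -33.1] world [0.5773 0.2325 0.2603] zmin 0.2513 ang below level 1.6
```

Request:
jog_arm(deltas=[[[20,0,0,0,0,0,0],[20,0,0,0,0,0,0],[20,0,0,0,0,0,0]]], grip_force=10)

```text
clock: 9.17
ee_pos: [0.4436, 0.2833, 0.2272]
tool_rot: [0.198, 0.98, 0.0, -0.0]
wrist_force: [-0.1, 0.5, -3.0]
width: 0.495
```

Run:
```python
from h import *
look()
```

```text
t 9.17 ee [0.4436 0.2833 0.2272] w 0.495 head n 203 tool [-142.9    5.9  -33.2] world [0.5776 0.2327 0.2604] zmin 0.2524 ang below level 1.5
```

Request:
jog_arm(deltas=[[[36,0,0,0,0,0,0],[38,0,0,0,0,0,0],[39,0,0,0,0,0,0],[40,0,0,0,0,0,0],[40,0,0,0,0,0,0]]])

```text
clock: 9.63
ee_pos: [0.4437, 0.2833, 0.2272]
tool_rot: [0.198, 0.98, 0.0, 0.0]
wrist_force: [0.2, -0.3, -2.6]
width: 0.494
```

Run:
```python
from h import *
look()
```

```text
t 9.63 ee [0.4437 0.2833 0.2272] w 0.494 head n 206 tool [-142.8    5.5  -33.2] world [0.5775 0.2328 0.2604] zmin 0.2523 ang below level 1.5
```

Request:
jog_arm(deltas=[[[40.5,0,0,0,0,0,0],[41,0,0,0,0,0,0],[41,0,0,0,0,0,0]]])

```text
clock: 9.93
ee_pos: [0.4436, 0.2833, 0.2272]
tool_rot: [0.198, 0.98, 0.0, 0.0]
wrist_force: [-0.8, -0.0, -2.4]
width: 0.496
```

Run:
```python
from h import *
look()
```

```text
t 9.93 ee [0.4436 0.2833 0.2272] w 0.496 head n 203 tool [-142.7    5.7  -33.1] world [0.5775 0.2326 0.2603] zmin 0.2526 ang below level 1.6
```

Request:
jog_arm(deltas=[[[41.3,0,0,0,0,0,0],[41.5,0,0,0,0,0,0],[41.5,0,0,0,0,0,0]]])

```text
clock: 10.23
ee_pos: [0.4437, 0.2833, 0.2272]
tool_rot: [0.198, 0.98, 0.0, 0.0]
wrist_force: [-0.6, 0.2, -3.0]
width: 0.493
```

Run:
```python
from h import *
look()
```

```text
t 10.23 ee [0.4437 0.2833 0.2272] w 0.493 head n 206 tool [-142.7    5.6  -33.2] world [0.5774 0.2328 0.2604] zmin 0.2527 ang below level 1.5
```

Request:
jog_arm(deltas=[[[41.7,0,0,0,0,0,0],[41.8,0,0,0,0,0,0],[41.8,0,0,0,0,0,0]]])

```text
clock: 10.53
ee_pos: [0.4437, 0.2833, 0.2272]
tool_rot: [0.198, 0.98, 0.0, 0.0]
wrist_force: [-0.0, -0.5, -2.0]
width: 0.496
```

Run:
```python
from h import *
look()
```

```text
t 10.53 ee [0.4437 0.2833 0.2272] w 0.496 head n 204 tool [-142.8    5.5  -33.4] world [0.5776 0.2328 0.2606] zmin 0.2532 ang below level 1.5
```

Request:
jog_arm(deltas=[[[41.9,0,0,0,0,0,0],[42,0,0,0,0,0,0],[42,0,0,0,0,0,0]]])

```text
clock: 10.83
ee_pos: [0.4436, 0.2833, 0.2272]
tool_rot: [0.198, 0.98, 0.0, 0.0]
wrist_force: [-0.8, 0.4, -2.5]
width: 0.5
```

Run:
```python
from h import *
look()
```

```text
t 10.83 ee [0.4436 0.2833 0.2272] w 0.5 head n 205 tool [-142.7    5.7  -33.1] world [0.5772 0.2327 0.2603] zmin 0.2536 ang below level 1.6
```

Request:
jog_arm(deltas=[[[42.1,0,0,0,0,0,0],[42.2,0,0,0,0,0,0],[42.2,0,0,0,0,0,0]]])

```text
clock: 11.13
ee_pos: [0.4437, 0.2833, 0.2272]
tool_rot: [0.198, 0.98, 0.0, 0.0]
wrist_force: [-0.2, -0.4, -2.6]
width: 0.498
```

Run:
```python
from h import *
look()
```

```text
t 11.13 ee [0.4437 0.2833 0.2272] w 0.498 head n 203 tool [-142.9    5.5  -33.4] world [0.5773 0.2328 0.2606] zmin 0.2522 ang below level 1.4
```

Request:
jog_arm(deltas=[[[42.3,0,0,0,0,0,0],[42.4,0,0,0,0,0,0],[42.4,0,0,0,0,0,0]]])

```text
clock: 11.43
ee_pos: [0.4436, 0.2833, 0.2272]
tool_rot: [0.198, 0.98, 0.0, 0.0]
wrist_force: [-0.3, 0.3, -2.5]
width: 0.504
```

Run:
```python
from h import *
look()
```

```text
t 11.43 ee [0.4436 0.2833 0.2272] w 0.504 head n 204 tool [-143.1    5.5  -33.1] world [0.5773 0.2327 0.2604] zmin 0.2533 ang below level 1.5
```

Request:
jog_arm(deltas=[[[42.5,0,0,0,0,0,0],[42.6,0,0,0,0,0,0],[42.6,0,0,0,0,0,0]]])

```text
clock: 11.73
ee_pos: [0.4436, 0.2833, 0.2272]
tool_rot: [0.198, 0.98, 0.0, 0.0]
wrist_force: [-1.0, 0.2, -2.6]
width: 0.5
```

Run:
```python
from h import *
look()
```

```text
t 11.73 ee [0.4436 0.2833 0.2272] w 0.5 head n 201 tool [-143.1    5.5  -33.4] world [0.5774 0.2327 0.2606] zmin 0.2538 ang below level 1.4
```

Request:
jog_arm(deltas=[[[42.7,0,0,0,0,0,0],[42.8,0,0,0,0,0,0],[42.8,0,0,0,0,0,0]]])

```text
clock: 12.03
ee_pos: [0.4437, 0.2833, 0.2272]
tool_rot: [0.198, 0.98, 0.0, 0.0]
wrist_force: [-0.2, 0.8, -2.5]
width: 0.501
```

Run:
```python
from h import *
look()
```

```text
t 12.03 ee [0.4437 0.2833 0.2272] w 0.501 head n 199 tool [-143.6    5.1  -33.3] world [0.5778 0.2325 0.2605] zmin 0.2529 ang below level 1.5
```

Request:
jog_arm(deltas=[[[42.9,0,0,0,0,0,0],[43,0,0,0,0,0,0],[43,0,0,0,0,0,0]]])

```text
clock: 12.33
ee_pos: [0.4436, 0.2833, 0.2272]
tool_rot: [0.198, 0.98, 0.0, 0.0]
wrist_force: [-0.2, 0.0, -1.3]
width: 0.504
```

Run:
```python
from h import *
look()
```

```text
t 12.33 ee [0.4436 0.2833 0.2272] w 0.504 head n 203 tool [-143.     5.9  -33.5] world [0.5772 0.2326 0.2607] zmin 0.25 ang below level 1.4
```

Request:
jog_arm(deltas=[[[43.05,0,0,0,0,0,0],[43.1,0,0,0,0,0,0],[43.15,0,0,0,0,0,0],[43.15,0,0,0,0,0,0]]])

```text
clock: 12.72
ee_pos: [0.4437, 0.2833, 0.2273]
tool_rot: [0.198, 0.98, 0.0, 0.0]
wrist_force: [0.3, -0.5, -2.9]
width: 0.51
```

Run:
```python
from h import *
look()
```

```text
t 12.72 ee [0.4437 0.2833 0.2273] w 0.51 head n 187 tool [-135.     3.7    7.9] world [0.569  0.2342 0.2194] zmin 0.2114 ang below level 18.4
```

Request:
jog_arm(deltas=[[[43.2,0,0,0,0,0,0],[43.25,0,0,0,0,0,0],[43.3,0,0,0,0,0,0],[43.3,0,0,0,0,0,0]]])

```text
clock: 13.1
ee_pos: [0.4435, 0.2833, 0.2271]
tool_rot: [0.198, 0.98, -0.0, -0.0]
wrist_force: [-0.3, 0.6, -2.9]
width: 0.511
```

Run:
```python
from h import *
look()
```

```text
t 13.1 ee [0.4435 0.2833 0.2271] w 0.511 head n 134 tool [-60.2   4.6  91. ] world [0.5006 0.2636 0.1361] zmin 0.1133 ang below level 64.8
```

It is turning: 65° at 43.3 mm. I'll use finer steps now.

Request:
jog_arm(deltas=[[[43.32,0,0,0,0,0,0],[43.35,0,0,0,0,0,0],[43.35,0,0,0,0,0,0]]])

```text
clock: 13.4
ee_pos: [0.4437, 0.2833, 0.2273]
tool_rot: [0.198, 0.98, 0.0, 0.0]
wrist_force: [0.2, 0.5, -2.1]
width: 0.504
```

Run:
```python
from h import *
look()
```

```text
t 13.4 ee [0.4437 0.2833 0.2273] w 0.504 head n 135 tool [-61.9   5.1  89.4] world [0.5017 0.2631 0.1378] zmin 0.1124 ang below level 63.9
```

Request:
jog_arm(deltas=[[[43.37,0,0,0,0,0,0],[43.4,0,0,0,0,0,0],[43.4,0,0,0,0,0,0]]])

```text
clock: 13.7
ee_pos: [0.4437, 0.2833, 0.2272]
tool_rot: [0.198, 0.98, 0.0, 0.0]
wrist_force: [-0.3, -1.2, -2.6]
width: 0.51
```

Run:
```python
from h import *
look()
```

```text
t 13.7 ee [0.4437 0.2833 0.2272] w 0.51 head n 135 tool [-61.8   4.6  90.6] world [0.5023 0.2631 0.1366] zmin 0.112 ang below level 64.1
```

Request:
jog_arm(deltas=[[[43.45,0,0,0,0,0,0],[43.45,0,0,0,0,0,0],[43.5,0,0,0,0,0,0],[43.5,0,0,0,0,0,0]]])

```text
clock: 14.08
ee_pos: [0.4437, 0.2833, 0.2272]
tool_rot: [0.198, 0.98, 0.0, 0.0]
wrist_force: [0.1, -0.7, -2.1]
width: 0.511
```

Run:
```python
from h import *
look()
```

```text
t 14.08 ee [0.4437 0.2833 0.2272] w 0.511 head n 134 tool [-62.    4.8  91. ] world [0.5024 0.2631 0.1362] zmin 0.1142 ang below level 64.2
```

Request:
jog_arm(deltas=[[[43.53,0,0,0,0,0,0],[43.53,0,0,0,0,0,0],[43.56,0,0,0,0,0,0],[43.56,0,0,0,0,0,0]]])

```text
clock: 14.47
ee_pos: [0.4437, 0.2833, 0.2272]
tool_rot: [0.198, 0.98, 0.0, 0.0]
wrist_force: [-0.1, 0.5, -2.2]
width: 0.511
```

Run:
```python
from h import *
look()
```

```text
t 14.47 ee [0.4437 0.2833 0.2272] w 0.511 head n 136 tool [-61.6   4.6  91. ] world [0.5017 0.2629 0.1363] zmin 0.1134 ang below level 64.3
```

Request:
jog_arm(deltas=[[[43.6,0,0,0,0,0,0],[43.6,0,0,0,0,0,0],[43.64,0,0,0,0,0,0],[43.64,0,0,0,0,0,0]]])

```text
clock: 14.85
ee_pos: [0.4437, 0.2833, 0.2272]
tool_rot: [0.198, 0.98, 0.0, 0.0]
wrist_force: [-0.3, 0.2, -2.6]
width: 0.509
```

Run:
```python
from h import *
look()
```

```text
t 14.85 ee [0.4437 0.2833 0.2272] w 0.509 head n 130 tool [-50.5   4.7  94. ] world [0.4915 0.2675 0.1332] zmin 0.1087 ang below level 68.9
```

Request:
jog_arm(deltas=[[[43.67,0,0,0,0,0,0],[43.67,0,0,0,0,0,0],[43.7,0,0,0,0,0,0],[43.7,0,0,0,0,0,0]]])

```text
clock: 15.23
ee_pos: [0.4437, 0.2833, 0.2272]
tool_rot: [0.198, 0.98, 0.0, 0.0]
wrist_force: [0.6, 0.4, -2.6]
width: 0.514
```

Run:
```python
from h import *
look()
```

```text
t 15.23 ee [0.4437 0.2833 0.2272] w 0.514 head n 115 tool [-43.1   5.   97.7] world [0.4847 0.2709 0.1295] zmin 0.1035 ang below level 72.2
```

Request:
jog_arm(deltas=[[[43.73,0,0,0,0,0,0],[43.73,0,0,0,0,0,0],[43.76,0,0,0,0,0,0],[43.76,0,0,0,0,0,0]]])

```text
clock: 15.62
ee_pos: [0.4437, 0.2833, 0.2272]
tool_rot: [0.198, 0.98, 0.0, 0.0]
wrist_force: [0.1, -0.3, -3.7]
width: 0.515
```

Run:
```python
from h import *
look()
```

```text
t 15.62 ee [0.4437 0.2833 0.2272] w 0.515 head n 111 tool [-34.1   5.1 100.2] world [0.4764 0.2744 0.127 ] zmin 0.1018 ang below level 76.0
```

Request:
jog_arm(deltas=[[[43.79,0,0,0,0,0,0],[43.79,0,0,0,0,0,0],[43.79,0,0,0,0,0,0]]])

```text
clock: 15.92
ee_pos: [0.4436, 0.2833, 0.2272]
tool_rot: [0.198, 0.98, 0.0, 0.0]
wrist_force: [0.5, -0.7, -3.3]
width: 0.515
```

Run:
```python
from h import *
look()
```

```text
t 15.92 ee [0.4436 0.2833 0.2272] w 0.515 head n 102 tool [-27.4   5.8 101.3] world [0.4706 0.2774 0.126 ] zmin 0.1016 ang below level 78.8
```

Request:
jog_arm(deltas=[[[43,0,0,0,0,0,0],[40,0,0,0,0,0,0],[30,0,0,0,0,0,0],[20,0,0,0,0,0,0],[20,0,0,0,0,0,0],[20,0,0,0,0,0,0],[20,0,0,0,0,4,0],[20,0,0,0,0,4,0],[20,0,0,0,0,0,0],[20,0,0,0,0,0,0],[20,0,0,0,0,0,0],[20,0,0,0,0,0,0]]], grip_force=90)

```text
clock: 16.97
ee_pos: [0.4435, 0.2835, 0.2276]
tool_rot: [0.197, 0.978, 0.014, -0.067]
wrist_force: [0.0, 1.1, -2.9]
width: 0.495
```

Run:
```python
from h import *
f,P,T,y=look()
s=state();print(s["width"],s["tool_rot"].round(4))
M=R.from_quat(s["tool_rot"]).as_matrix();g=s["ee_pos"]+M@[0,0,-.037];print("pinch",g.round(4))
# lever points below the pinch, within 40mm of its vertical line
m=(np.linalg.norm(P[...,:2]-g[:2],axis=-1)<.05)&(P[...,2]<g[2]-.03)&(P[...,2]>g[2]-.17)
for a in np.arange(.03,.17,.02):
    k=m&(P[...,2]<g[2]-a)&(P[...,2]>g[2]-a-.02);
    if k.sum(): print(round(a,2),k.sum(),(np.nanmedian(P[k],0)-g).round(4))
im=cv2.resize(f["img"][90:270,220:420],None,fx=3,fy=3,interpolation=cv2.INTER_CUBIC);cv2.imwrite("pics/hang.png",im[:,:,::-1])
save(grab("wrist"),"w3")
```

```text
t 16.97 ee [0.4435 0.2835 0.2276] w 0.495 head n 70 tool [-28.1   7.  101.9] world [0.4578 0.2848 0.123 ] zmin 0.099 ang below level 78.5
0.4896696531441875 [ 0.1974  0.9779  0.0139 -0.0675]
pinch [0.448  0.2816 0.2644]
0.03 41 [ 0.0054  0.0038 -0.041 ]
0.05 38 [ 0.0062  0.0034 -0.0598]
0.07 36 [ 0.0062  0.0019 -0.0789]
0.09 38 [ 0.008   0.0026 -0.1004]
0.11 43 [ 0.0087  0.0034 -0.1224]
0.13 42 [ 0.0093  0.0015 -0.1405]
0.15 39 [ 0.0106  0.0014 -0.1591]
```

View pics/hang.png

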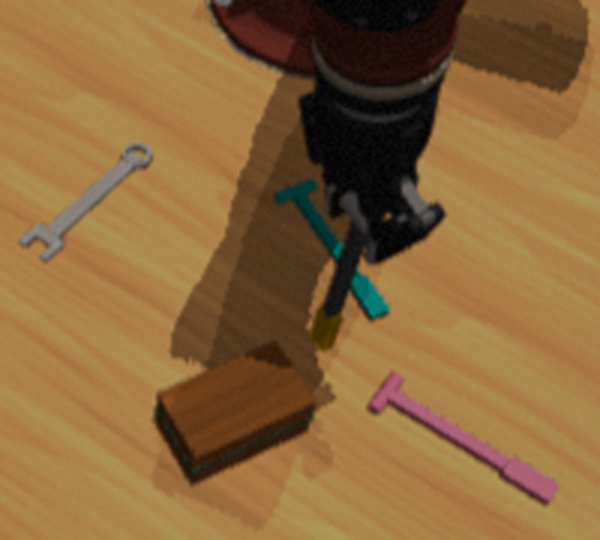

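The lever hangs about 2.7° off plumb from tightened fingers. Next I'll raise it, turn the jaw line to the case's x, and carry it over.

```bash
cat >> h.py <<'E'
def plan(pinch,yaw_y=None,tilt=0,n=1):
    """ry tilt first, then turn about the vertical so tool y stands at yaw_y, then shift (tool axes after turn), mm/deg"""
    s=state();M=R.from_quat(s["tool_rot"]).as_matrix();p0=s["ee_pos"]
    if tilt: M=M@R.from_euler("y",tilt,degrees=True).as_matrix()
    d=M.T@[0,0,-1];a=np.degrees(np.arctan2(M[1,1],M[0,1]));rv=np.zeros(3)
    if yaw_y is not None:
        ang=-((yaw_y-a+90)%180-90);rv=ang*d;M=M@R.from_rotvec(rv,degrees=True).as_matrix()
    tgt=np.array(pinch)-M@[0,0,-.037];sh=M.T@(tgt-p0)*1000
    print("t",round(s["clock"],2),"yaw",a.round(2),"rotvec",rv.round(2),"down in tool",d.round(4),"shift",sh.round(1),"world d",((tgt-p0)*1000).round(1),"q6",s["joint_positions"][5].round(2),"F",s["wrist_force"].round(1))
E
python3 - <<'E'
from h import *
plan([.448,.282,.335],None,2.5)
plan([.56,-.24,.335],12.5,2.5)
E
```

```text
t 17.07 yaw 67.18 rotvec [0. 0. 0.] down in tool [-1.807e-01 -7.000e-04  9.835e-01] shift [ 14.5   0.4 -69.4] world d [-1.5  1.  70.9] q6 0.66 F [ 0.5  0.7 -2.3]
t 17.07 yaw 67.18 rotvec [-9.880e+00 -4.000e-02  5.378e+01] down in tool [-1.807e-01 -7.000e-04  9.835e-01] shift [-508.3    0.6 -165.4] world d [ 115.2 -517.1   70.9] q6 0.66 F [ 0.5  0.7 -2.3]
```

Request:
jog_arm(deltas=[[[20,0,0,0,0,2.5,0],[20,3,0,-14,0,0,0],[20,3,0,-14,0,0,0],[20,3,0,-14,0,0,0],[20,3,0,-14,0,0,0],[20,2.5,0,-13.4,0,0,0],[20,0,0,0,-0.5,0,2.95],[20,0,0,0,-1.1,0,5.98],[20,0,0,0,-1.1,0,5.98],[20,0,0,0,-1.1,0,5.98],[20,0,0,0,-1.1,0,5.98],[20,0,0,0,-1.1,0,5.98],[20,0,0,0,-1.1,0,5.98],[20,0,0,0,-1.1,0,5.98],[20,0,0,0,-1.1,0,5.98],[20,0,0,0,-0.5,0,2.99],[20,0,0,0,0,0,0],[20,0,0,0,0,0,0]]])

```text
clock: 18.57
ee_pos: [0.4418, 0.2841, 0.2985]
tool_rot: [0.623, 0.777, 0.056, -0.071]
wrist_force: [0.1, -0.4, -2.6]
width: 0.492
```

Run:
```python
from h import *
plan([.56,-.24,.335],12.5)
```

```text
t 18.57 yaw 12.61 rotvec [-0.02  0.    0.11] down in tool [-0.1808  0.0011  0.9835] shift [-521.8    1.9  -96. ] world d [ 1.167e+02 -5.175e+02  1.000e-01] q6 1.56 F [ 0.1 -0.4 -2.6]
```

Request:
jog_arm(deltas=[[[20,-13,0,-2.4,0,0,0],[20,-27.5,0.1,-5.06,0,0,0],[20,-27.5,0.1,-5.06,0,0,0],[20,-27.5,0.1,-5.06,0,0,0],[20,-27.5,0.1,-5.06,0,0,0],[20,-27.5,0.1,-5.06,0,0,0],[20,-27.5,0.1,-5.06,0,0,0],[20,-27.5,0.1,-5.06,0,0,0],[20,-27.5,0.1,-5.06,0,0,0],[20,-27.5,0.1,-5.06,0,0,0],[20,-27.5,0.1,-5.06,0,0,0],[20,-27.5,0.1,-5.06,0,0,0],[20,-27.5,0.1,-5.06,0,0,0],[20,-27.5,0.1,-5.06,0,0,0],[20,-27.5,0.1,-5.06,0,0,0],[20,-27.5,0.1,-5.06,0,0,0],[20,-27.5,0.1,-5.06,0,0,0],[20,-27.5,0.1,-5.06,0,0,0],[20,-27.5,0.1,-5.06,0,0,0],[20,-13,0,-2.4,0,0,0]]])

```text
clock: 20.23
ee_pos: [0.5585, -0.2361, 0.2968]
tool_rot: [0.623, 0.777, 0.056, -0.072]
wrist_force: [-0.1, 0.2, -3.2]
width: 0.497
```

Request:
jog_arm(deltas=[[[20,0,0,0,0,0,0],[20,0,0,0,0,0,0],[20,0,0,0,0,0,0]]])

```text
clock: 20.48
ee_pos: [0.5583, -0.2322, 0.298]
tool_rot: [0.623, 0.777, 0.056, -0.072]
wrist_force: [0.0, 0.7, -3.1]
width: 0.495
```

Run:
```python
from h import *
plan([.56,-.24,.335],12.5)
f=grab("wrist");save(f,"w4");np.savez("w4.npz",img=f["img"],z_map=f["z_map"],W=f["W"],K=f["K"])
```

```text
t 20.48 yaw 12.55 rotvec [-0.01  0.    0.05] down in tool [-0.1816  0.0023  0.9834] shift [-1.1 -0.1 -0.8] world d [ 0.2 -1.3  0.6] q6 0.67 F [ 0.   0.7 -3.1]
```

View pics/w4.png

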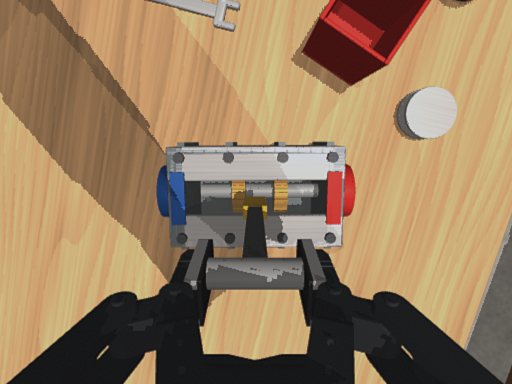

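The wrist view shows the slot with the shaft at row 190, the gears at columns 238 and 281, and the yellow head at about (255,208).

Run:
```python
from h import *
d=np.load("w4.npz");f={k:d[k] for k in d.files};P=cloud(f);z=P[...,2]
hsv=cv2.cvtColor(f["img"],cv2.COLOR_RGB2HSV);H,S,V=[hsv[...,i].astype(int) for i in range(3)]
top=(z>.110)&(z<.121);top[:,:150]=0;top[:,360:]=0;top[:140]=0;top[252:]=0
p=P[top][:,:2]*1000;r=cv2.minAreaRect(p.astype(np.float32));print("case",r,np.nanmedian(z[top]))
a=np.radians(12.5);ex=np.array([np.cos(a),np.sin(a)]);ey=np.array([-ex[1],ex[0]]);c=np.array(r[0])/1000
def loc(q):q=np.array(q)[:2]-c;return (np.array([q@ex,q@ey])*1000).round(1)
L=np.stack([((P[...,:2]-c)@ex)*1000,((P[...,:2]-c)@ey)*1000],-1)
# yaw from the near/far long edges: top face extents per slice
for x in(-80,-40,0,40,80):
    k=top&(abs(L[...,0]-x)<8);yy=np.sort(L[k][:,1]);gap=np.diff(yy);i=gap.argmax();print("slice",x,"y",yy[0].round(1),yy[-1].round(1),"slot",yy[i].round(1),yy[i+1].round(1))
for y in(-45,45):
    k=top&(abs(L[...,1]-y)<6);print("row",y,"x",L[k][:,0].min().round(1),L[k][:,0].max().round(1))
g=(H>12)&(H<30)&(S>110)&(z>.05)&(z<.095)&top_ if False else (H>10)&(H<32)&(S>100)&(z>.055)&(z<.095)
g[:170]=0;g[225:]=0;g[:,200:204]=0;g[:,:220]=0;g[:,300:]=0
n,l,st,cc=cv2.connectedComponentsWithStats(g.astype(np.uint8))
for i in range(1,n):
    if st[i,4]>15:
        q=L[l==i];print("gear",st[i],"x",np.percentile(q[:,0],[2,50,98]).round(1),"y",np.percentile(q[:,1],[2,98]).round(1),"z",np.nanpercentile(z[l==i],[5,95]).round(4))
sh=(z>.055)&(z<.075);sh[:180]=0;sh[200:]=0;sh[:,:200]=0;sh[:,320:]=0
print("shaft top y",[(u,L[np.nanargmax(z[180:200,u]*(z[180:200,u]<.075))+180,u].round(1).tolist()) for u in(215,222,300,308)])
hd=(H>20)&(H<32)&(S>150)&(z>.12);v,u=np.nonzero(hd);print("head",len(v),np.nanmedian(P[hd],0),loc(np.nanmedian(P[hd],0)),"z",np.nanpercentile(z[hd],[2,98]),)
s=state();M=R.from_quat(s["tool_rot"]).as_matrix();pin=s["ee_pos"]+M@[0,0,-.037];print("pinch",pin,loc(pin))
# shank points
k=(z>.17)&(z<.3)&(V<120);k[:205]=0;k[262:]=0;k[:,235:1]=0
for lo in(.17,.2,.23):
    j=k&(z>lo)&(z<lo+.03)&(abs(L[...,0])<25)&(abs(L[...,1])<40);print(lo,j.sum(),np.nanmedian(L[j],0) if j.sum() else "")
```

```text
case ((561.3687744140625, -242.10133361816406), (200.117919921875, 115.95213317871094), 12.984563827514648) 0.11454503326842447
slice -80 y -58.7 57.2 slot 53.9 55.0
slice -40 y -56.8 57.2 slot -20.0 20.3
slice 0 y 20.3 57.3 slot 56.2 57.2
slice 40 y -56.8 58.4 slot -19.7 20.3
slice 80 y -57.0 58.5 slot 56.3 57.3
row -45 x -98.9 100.2
row 45 x -99.7 99.3
gear [232 181  14  32 380] x [-28.7 -21.4 -13.8] y [-25.   15.3] z [0.0755 0.0874]
gear [273 181  15  31 428] x [22.7 30.1 38.4] y [-25.   15.5] z [0.0675 0.0875]
shaft top y [(215, [-51.5, -3.3]), (222, [-42.5, 0.7]), (300, [56.8, 0.9]), (308, [67.1, -0.5])]
head 271 [ 0.55772892 -0.23189627  0.20382341] [-1.3 10.8] z [0.17087183 0.21213714]
pinch [ 0.55986888 -0.23847279  0.33465747] [-0.7  3.9]
0.17 0 
0.2 158 [-1.13553737 11.27679229]
0.23 165 [-0.93559041 11.49728177]
```

Run:
```python
from h import *
plan([.5663,-.2418,.3347],13)
plan([.5663,-.2418,.2407],13)
```

```text
t 20.53 yaw 12.56 rotvec [ 0.08 -0.   -0.43] down in tool [-0.1813  0.0021  0.9834] shift [-4.6  5.5 -0.9] world d [ 6.4 -3.3  0. ] q6 0.67 F [ 0.4  0.4 -2.6]
t 20.53 yaw 12.56 rotvec [ 0.08 -0.   -0.43] down in tool [-0.1813  0.0021  0.9834] shift [-21.6   5.7  91.5] world d [  6.4  -3.3 -94. ] q6 0.67 F [ 0.4  0.4 -2.6]
```

Request:
jog_arm(deltas=[[[20,-2.3,2.7,-0.4,0.08,0,-0.43],[20,-2.3,2.8,-0.5,0,0,0],[20,0,0,0,0,0,0],[20,-1.8,0,9.8,0,0,0],[20,-1.8,0,9.8,0,0,0],[20,-1.8,0,9.8,0,0,0],[20,-1.8,0,9.8,0,0,0],[20,-1.8,0,9.8,0,0,0],[20,-1.8,0,9.8,0,0,0],[20,0,0,0,0,0,0],[20,0,0,0,0,0,0]]])

```text
clock: 21.45
ee_pos: [0.5643, -0.236, 0.2378]
tool_rot: [0.621, 0.779, 0.056, -0.072]
wrist_force: [-1.0, -0.2, -1.9]
width: 0.492
```

Request:
jog_arm(deltas=[[[20,-1.8,0,9.8,0,0,0],[20,-1.8,0,9.8,0,0,0],[20,-1.2,0,7,0,0,0],[20,-1.2,0,6,0,0,0],[20,0,0,0,0,0,0],[20,0,0,0,0,0,0]]])

```text
clock: 21.95
ee_pos: [0.5642, -0.2361, 0.2046]
tool_rot: [0.621, 0.779, 0.056, -0.072]
wrist_force: [0.1, 0.8, -2.6]
width: 0.488
```

```bash
cat > case.py <<'E'
from h import *
def view(name=None):
    c=np.array([.5614,-.2421]);a=np.radians(13);ex=np.array([np.cos(a),np.sin(a)]);ey=np.array([-ex[1],ex[0]])
    s=state();f=grab("wrist");P=cloud(f);z=P[...,2]
    if name: save(f,name)
    L=np.stack([((P[...,:2]-c)@ex)*1000,((P[...,:2]-c)@ey)*1000],-1)
    h=cv2.cvtColor(f["img"],cv2.COLOR_RGB2HSV);H,S=h[...,0],h[...,1]
    g=(H>10)&(H<32)&(S>100)&(z>.055)&(z<.092)&(abs(L[...,0])<60)&(abs(L[...,1])<28)
    for lo,hi in((-60,-3),(-3,60)):
        pass
    n,l,st,cc=cv2.connectedComponentsWithStats(g.astype(np.uint8))
    for i in range(1,n):
        if st[i,4]>25:
            q=L[l==i];print("blob",st[i].tolist(),"x",np.percentile(q[:,0],[3,50,97]).round(1),"y",np.percentile(q[:,1],[3,97]).round(1),"z",np.percentile(z[l==i],[5,95]).round(4))
    M=R.from_quat(s["tool_rot"]).as_matrix();pin=s["ee_pos"]+M@[0,0,-.037];q=pin[:2]-c
    print("t",round(s["clock"],2),"pinch",pin.round(4),"case xy",(q@ex*1000).round(1),(q@ey*1000).round(1),"F",s["wrist_force"].round(1),"Fcase",(s["wrist_force"][:2]@ex).round(1))
E
python3 -c "
from case import *
view('w5')"
```

```text
blob [219, 189, 19, 39, 709] x [-28.7 -20.7 -13.3] y [-22.6  13.8] z [0.0704 0.0874]
blob [273, 189, 20, 39, 712] x [22.7 30.2 38.1] y [-22.6  13.7] z [0.0717 0.0875]
blob [244, 197, 21, 4, 62] x [-5.   3.6 12.8] y [6.1 6.6] z [0.0772 0.0889]
t 21.95 pinch [ 0.5658 -0.2427  0.241 ] case xy 4.2 -1.5 F [ 0.1  0.8 -2.6] Fcase 0.2
```

The head is between the gears. Now the push to red (+tool y).

Request:
jog_arm(deltas=[[[20,0,2,0,0,0,0],[20,0,2,0,0,0,0],[20,0,2,0,0,0,0],[20,0,2,0,0,0,0],[20,0,1.5,0,0,0,0],[20,0,1.5,0,0,0,0],[20,0,1,0,0,0,0],[20,0,0,0,0,0,0],[20,0,0,0,0,0,0]]])

```text
clock: 22.75
ee_pos: [0.5762, -0.2336, 0.205]
tool_rot: [0.621, 0.779, 0.056, -0.072]
wrist_force: [-0.5, -0.5, -2.7]
width: 0.489
```

```bash
python3 -c "
from case import *
view()"
```

```text
blob [209, 188, 21, 40, 751] x [-25.  -16.7  -9.7] y [-23.3  14.5] z [0.0696 0.0875]
blob [244, 188, 39, 40, 733] x [13.  33.6 41.8] y [-23.2  14.4] z [0.076  0.0876]
t 22.75 pinch [ 0.5778 -0.2401  0.2414] case xy 16.4 -1.8 F [-0.5 -0.5 -2.7] Fcase -0.6
```

Request:
jog_arm(deltas=[[[20,0,1,0,0,0,0],[20,0,1,0,0,0,0],[20,0,0,0,0,0,0],[20,0,0,0,0,0,0]]])

```text
clock: 23.13
ee_pos: [0.5778, -0.2333, 0.2051]
tool_rot: [0.621, 0.779, 0.055, -0.072]
wrist_force: [-3.2, -0.0, -0.6]
width: 0.49
```

```bash
python3 -c "
from case import *
view()"
```

```text
blob [208, 188, 21, 40, 746] x [-24.3 -16.   -9. ] y [-23.4  14.4] z [0.07   0.0877]
blob [244, 188, 38, 40, 734] x [14.6 34.2 42.5] y [-23.3  14.3] z [0.0748 0.0878]
t 23.13 pinch [ 0.5794 -0.2398  0.2415] case xy 18.1 -1.8 F [-3.2 -0.  -0.6] Fcase -3.1
```

Request:
jog_arm(deltas=[[[20,0,1,0,0,0,0],[20,0,0,0,0,0,0],[20,0,0,0,0,0,0],[20,0,-3,0,0,0,0],[20,0,-3,0,0,0,0],[20,0,-3,0,0,0,0],[20,0,-3,0,0,0,0],[20,0,-2,0,0,0,0],[20,0,-2,0,0,0,0],[20,0,-2,0,0,0,0],[20,0,-2,0,0,0,0],[20,0,-2,0,0,0,0],[20,0,-2,0,0,0,0],[20,0,-2,0,0,0,0],[20,0,-2,0,0,0,0],[20,0,-2,0,0,0,0],[20,0,-2,0,0,0,0],[20,0,0,0,0,0,0],[20,0,0,0,0,0,0]]])

```text
clock: 24.77
ee_pos: [0.5476, -0.2402, 0.2051]
tool_rot: [0.621, 0.779, 0.056, -0.072]
wrist_force: [-0.2, -0.1, -2.7]
width: 0.493
```

```bash
python3 -c "
from case import *
view()"
```

```text
blob [227, 188, 38, 40, 731] x [-38.5 -30.3 -10.6] y [-23.2  14.5] z [0.0752 0.088 ]
blob [280, 188, 21, 40, 744] x [12.8 20.  28.2] y [-23.3  14.3] z [0.07   0.0875]
t 24.77 pinch [ 0.5492 -0.2467  0.2415] case xy -12.9 -1.8 F [-0.2 -0.1 -2.7] Fcase -0.3
```

Request:
jog_arm(deltas=[[[20,0,-1.5,0,0,0,0],[20,0,-1.5,0,0,0,0],[20,0,-1,0,0,0,0],[20,0,-1,0,0,0,0],[20,0,-1,0,0,0,0],[20,0,0,0,0,0,0],[20,0,0,0,0,0,0]]])

```text
clock: 25.4
ee_pos: [0.5425, -0.2414, 0.2052]
tool_rot: [0.621, 0.779, 0.056, -0.072]
wrist_force: [5.1, 0.9, -3.9]
width: 0.49
```

```bash
python3 -c "
from case import *
view()"
```

```text
blob [228, 188, 39, 40, 731] x [-42.6 -34.5 -14.8] y [-23.3  14.3] z [0.0759 0.0879]
blob [281, 188, 21, 40, 757] x [ 9.  16.  24.4] y [-23.4  14.3] z [0.0698 0.0875]
t 25.4 pinch [ 0.544  -0.2479  0.2416] case xy -18.3 -1.8 F [ 5.1  0.9 -3.9] Fcase 5.2
```

Gear midpoint is at −9.2 mm with 5 N on it, so the shaft is at the blue stop. I'll back off within the gap, lift out and turn for the caddy.

Request:
jog_arm(deltas=[[[20,0,3,0,0,0,0],[20,0,3,0,0,0,0],[20,0,2,0,0,0,0],[20,0,0,0,0,0,0],[20,1.3,0,-7,0,0,0],[20,2.2,0,-12,0,0,0],[20,2.2,0,-12,0,0,0],[20,2.2,0,-12,0,0,0],[20,2.2,0,-12,0,0,0],[20,2.2,0,-12,0,0,0],[20,2.2,0,-12,0,0,0],[20,2.2,0,-12,0,0,0],[20,1.1,0,-6,0,0,0],[20,0,0,0,0,0,0]]])

```text
clock: 26.62
ee_pos: [0.5504, -0.2401, 0.3057]
tool_rot: [0.621, 0.779, 0.056, -0.071]
wrist_force: [0.5, 0.5, -3.0]
width: 0.492
```

```bash
python3 -c "
from case import *
view();plan([.6358,-.0182,.335],-20)"
```

```text
blob [228, 174, 15, 32, 427] x [-42.1 -34.4 -27. ] y [-25.   15.8] z [0.0695 0.0875]
blob [269, 174, 15, 32, 433] x [ 9.  16.5 24.2] y [-24.   15.6] z [0.0692 0.0875]
t 26.62 pinch [ 0.5519 -0.2465  0.3421] case xy -10.3 -2.2 F [ 0.5  0.5 -3. ] Fcase 0.6
t 26.67 yaw 12.9 rotvec [-5.93  0.05 32.36] down in tool [-0.1801  0.0017  0.9836] shift [239.2   4.5  49.7] world d [ 87.7 228.   -5.8] q6 0.65 F [ 0.9  1.  -2.3]
```

Request:
jog_arm(deltas=[[[20,0,0,0,-0.99,0,5.39],[20,0,0,0,-0.99,0,5.39],[20,0,0,0,-0.99,0,5.39],[20,0,0,0,-0.99,0,5.39],[20,0,0,0,-0.99,0,5.39],[20,0,0,0,-0.98,0,5.4],[20,9.9,0.2,2.1,0,0,0],[20,19.9,0.4,4.1,0,0,0],[20,19.9,0.4,4.1,0,0,0],[20,19.9,0.4,4.1,0,0,0],[20,19.9,0.4,4.1,0,0,0],[20,19.9,0.4,4.1,0,0,0],[20,19.9,0.4,4.1,0,0,0],[20,19.9,0.4,4.1,0,0,0],[20,19.9,0.4,4.1,0,0,0],[20,19.9,0.4,4.1,0,0,0],[20,19.9,0.4,4.1,0,0,0],[20,19.9,0.4,4.1,0,0,0],[20,9.9,0.2,2.1,0,0,0],[20,0,0,0,0,0,0]]])

```text
clock: 28.33
ee_pos: [0.6379, -0.0097, 0.2975]
tool_rot: [0.814, 0.573, 0.073, -0.053]
wrist_force: [0.9, -0.6, -1.9]
width: 0.49
```

Run:
```python
from h import *
f,P,T=lever();save(f,"w6");z=P[...,2]
plan([.6358,-.0182,.335],-20)
h=cv2.cvtColor(f["img"],cv2.COLOR_RGB2HSV);H,S=h[...,0],h[...,1]
m=((H<8)|(H>172))&(S>120)&(z>.117)&(z<.132)&(np.linalg.norm(P[...,:2]-[.636,-.018],axis=-1)<.08)
print("rim",m.sum(),cv2.minAreaRect((P[m][:,:2]*1000).astype(np.float32)))
```

```text
head n 287 uv 254.0 204.0 tool [-17.8   0.3  94.1] world [ 0.6384 -0.0092  0.2021]
t 28.38 yaw -19.78 rotvec [-0.04  0.    0.22] down in tool [-0.1795  0.0034  0.9838] shift [-0.4  0.5 -1.1] world d [ 0.3 -0.8  1. ] q6 1.6 F [-0.1 -1.  -2.7]
rim 1346 ((637.9219360351562, -19.623638153076172), (85.749755859375, 85.52620697021484), 69.91778564453125)
```

View pics/w6.png

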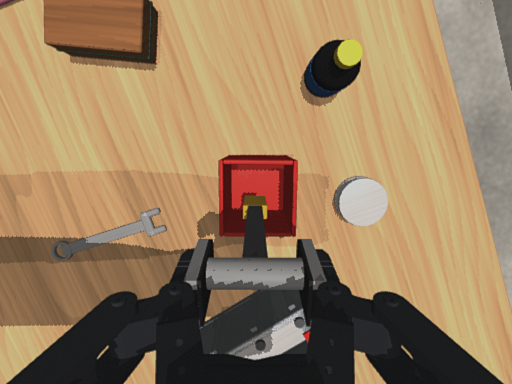

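The wrist view shows the head at (255,206) over the caddy opening, whose rim spans (220–297, 156–235).

Request:
jog_arm(deltas=[[[20,-2.1,1.5,0,0,0,0],[20,-2.1,1.5,0,0,0,0],[20,0,0,0,0,0,0],[20,-1.1,0,6,0,0,0],[20,-2.2,0,12,0,0,0],[20,-2.2,0,12,0,0,0],[20,-2.2,0,12,0,0,0],[20,-2.2,0,12,0,0,0],[20,-2.2,0,12,0,0,0],[20,-2.2,0,12,0,0,0],[20,-2.2,0,12,0,0,0],[20,-2.2,0,12,0,0,0],[20,-2.2,0,12,0,0,0],[20,-2.2,0,12,0,0,0],[20,-2.2,0,12,0,0,0],[20,-2.2,0,12,0,0,0],[20,-1.1,0,6,0,0,0],[20,0,0,0,0,0,0],[20,0,0,0,0,0,0]]])

```text
clock: 29.97
ee_pos: [0.6389, -0.0172, 0.1387]
tool_rot: [0.816, 0.571, 0.073, -0.053]
wrist_force: [0.1, 0.2, -2.5]
width: 0.49
```

Request:
jog_arm(deltas=[[[20,-0.2,0,1.3,0,0,0],[20,-0.2,0,1.3,0,0,0],[20,-0.2,0,1.3,0,0,0],[20,0,0,0,0,0,0],[20,0,0,0,0,0,0]]])

```text
clock: 30.38
ee_pos: [0.6396, -0.017, 0.1367]
tool_rot: [0.816, 0.571, 0.074, -0.052]
wrist_force: [-2.0, 0.5, 7.7]
width: 0.492
```

Request:
jog_arm(deltas=[[[20,-0.2,0,1.3,0,0,0],[20,-0.2,0,1.3,0,0,0],[20,-0.2,0,1.3,0,0,0],[20,0,0,0,0,0,0],[20,0,0,0,0,0,0]]])

```text
clock: 30.8
ee_pos: [0.6408, -0.0167, 0.1366]
tool_rot: [0.816, 0.571, 0.076, -0.051]
wrist_force: [-7.6, 1.7, 27.9]
width: 0.492
```

The tip is on the floor and pressing at 28 N. I'll ease up 4 mm, then let go.

Request:
jog_arm(deltas=[[[20,0.4,0,-2.2,0,0,0],[20,0.3,0,-1.8,0,0,0],[20,0,0,0,0,0,0],[43,0,0,0,0,0,0],[46,0,0,0,0,0,0],[50,0,0,0,0,0,0],[60,0,0,0,0,0,0],[75,0,0,0,0,0,0],[85,0,0,0,0,0,0],[85,0,0,0,0,0,0],[85,0,0,0,0,0,0],[85,0,0,0,0,0,0],[85,0,0,0,0,0,0]]])

```text
clock: 31.88
ee_pos: [0.6389, -0.017, 0.135]
tool_rot: [0.816, 0.571, 0.073, -0.053]
wrist_force: [-0.4, 0.4, 0.3]
width: 0.994
```

Run:
```python
from h import *
s=state();print(s["ee_pos"],s["width"],s["wrist_force"])
f=grab("wrist");save(f,"w7")
```

```text
[ 0.63891878 -0.01699333  0.13497186] 0.9940787458722081 [-0.4163473   0.44635037  0.2902437 ]
```

View pics/w7.png

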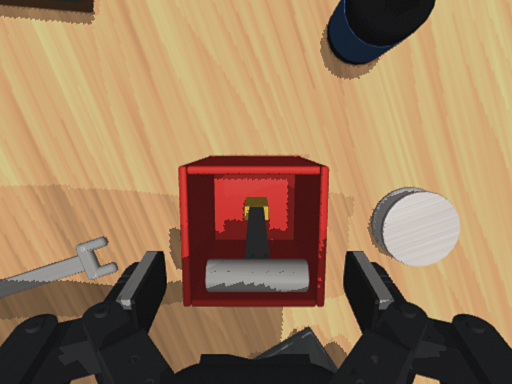

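The lever stands clear of the open fingers. Retreating.

Request:
jog_arm(deltas=[[[85,1,0,-5.5,0,0,0],[85,2,0,-11,0,0,0],[85,2.7,0,-15,0,0,0],[85,2.7,0,-15,0,0,0],[85,2.7,0,-15,0,0,0],[85,2.7,0,-15,0,0,0],[85,2.7,0,-15,0,0,0],[85,2.7,0,-15,0,0,0],[85,1,0,-5.5,0,0,0],[85,0,0,0,0,0,0],[85,0,0,0,0,0,0],[85,0,0,0,0,0,0]]])

```text
clock: 32.93
ee_pos: [0.6388, -0.0173, 0.2479]
tool_rot: [0.816, 0.571, 0.073, -0.053]
wrist_force: [0.1, -0.3, 0.3]
width: 0.997
```

Run:
```python
from case import *
f=grab("wrist");P=cloud(f);z=P[...,2]
near=np.linalg.norm(P[...,:2]-[.638,-.0196],axis=-1)<.07
m=near&(z>.135)&(z<.2);print("bar pts",m.sum(),np.nanmedian(P[m],0).round(4),"max z",z[m].max().round(4),cv2.minAreaRect((P[m][:,:2]*1000).astype(np.float32)))
h=cv2.cvtColor(f["img"],cv2.COLOR_RGB2HSV);H,S=h[...,0],h[...,1]
y=near&(H>20)&(H<35)&(S>150)&(z<.1);print("head",y.sum(),np.nanmedian(P[y],0).round(4) if y.sum() else "")
f=grab("top");P=cloud(f);z=P[...,2];h=cv2.cvtColor(f["img"],cv2.COLOR_RGB2HSV);H,S=h[...,0],h[...,1]
c=np.array([.5614,-.2421]);a=np.radians(13);ex=np.array([np.cos(a),np.sin(a)])
g=(H>18)&(H<32)&(S>110)&(z<.1)&(z>.05)&(np.linalg.norm(P[...,:2]-c,axis=-1)<.07)
n,l,st,cc=cv2.connectedComponentsWithStats(g.astype(np.uint8))
for i in range(1,n):
    if st[i,4]>8:print("gear x",((np.nanmean(P[l==i],0)[:2]-c)@ex*1000).round(1),st[i,4])
d0=np.load("top0.npz")["img"].astype(int);D=np.abs(d0-f["img"]).max(-1)>60
for n,(u0,u1,v0,v1) in dict(oil=(250,285,90,130),pulley=(318,352,100,132),spanner=(298,320,215,290)).items():print(n,"changed px",D[v0:v1,u0:u1].sum())
s=state();print(s["clock"],s["ee_pos"],s["wrist_force"])
```

```text
bar pts 1043 [ 0.6399 -0.0201  0.1749] max z 0.1782 ((639.0997314453125, -21.444881439208984), (12.883488655090332, 43.9630126953125), 70.1998062133789)
head 117 [ 0.6411 -0.0183  0.0478]
oil changed px 0
pulley changed px 629
spanner changed px 1377
33.0333 [ 0.6386683  -0.01720416  0.24767864] [-0.34290378  1.15950294 -0.15729114]
```

```bash
python3 -c "
from h import *
print(order.close_job())"
```

```text
the job is handed in; nothing more can be done
None
```

I carried the job through and handed it in at 33 s on the robot's clock. No verdict is reported, so what follows is from my own checks.

- **Pick:** The first closing missed. Both cameras showed the fingertips about 18 mm behind the reported TCP, not 25 mm ahead as the text says, so the fingers shut above the bar. I reopened, went 43 mm lower, gripped the bar ends and lifted the lever level.
- **Swing:** Lowering the grip force (30, 22, 16, then 10 N) had no visible effect. I eased the pinch by the finger opening instead, up to 43.79 mm. It turned to about 10° from plumb. I then tightened to 90 N and tilted the gripper, leaving about 2.7° off, and a further 2.5° before the gear case.
- **Shaft:** At the red end the gear midpoint read +9.1 mm with about 3 N on it. At the blue end it read −9.2 mm with about 5 N, and −9.0 mm after I lifted out.
- **Caddy:** I pressed the lever onto the floor with up to 28 N before easing back and letting go. It stands nearly upright, with its bar at about 0.17 m within 2 mm of the caddy's centre, and the fingers well clear.

Two last checks gave nothing:

- **Top view:** the gears were not found in it, so the shaft's final position rests on the wrist-camera reading after lifting out.
- **Image comparison:** it showed no change at the oil bottle but many changed pixels at the pulley and spanner, most likely the arm covering them. I touched none of the three, and they looked undisturbed in the wrist pictures.

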